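# Spread the retaining ring over the rotator's axle to its groove

## Task

The small bench rotator needs its retaining ring. Pick up the ring pliers by their two handles, squeeze them fully so the ring on the tips is spread, lift them off their rest, and lower the level, spread ring gently over the upright axle stub until it lies level with the dark groove, centred on the axle. Finish while still holding the pliers squeezed with the ring spread around the groove; do not let go, do not rest it on anything, and leave the other things on the bench where they stand.

Things in the scene. Friction and masses are not known exactly. Their poses are not given: they have to be found in the camera images.
- pliers: bent-tip ring pliers, 200 mm long, about 0.2 kg, lying loose and flat across the two bars of the rest. Origin on the pivot disc (20 mm dia) at mid-height of the handles, 43 mm above the bench at the start; x points from pivot to ring, z up. Two grey sleeved handles, 14 mm high (z -7 to +7), run back from x = -27 to -122 mm. Bent pins at the jaw tips carry the steel ring, 3 mm thick, level
- grip (a point): where to squeeze: midway between the handles at mid-height, 70 mm behind the pivot, fingers closing along the pliers' y; handles 66 mm wide outside relaxed, 37 mm and parallel squeezed. Free beside and under them for x -103 to -10 mm. Squeezing turns the handles back, so the pliers slip about 3 mm forward in the fingers; pads that swing down while closing on the rest leave them 3 to 4 mm lower
- ring_mid (a point): where the axle's centre line should stand in the fully spread ring, in the ring's mid-plane: pliers x = +48, y = 0, z = -14 mm, so 118 mm ahead of and 14 mm below point grip. The spread ring then clears the axle by about 3 mm all round; its far end is at x = 70 mm. Relaxed, the ring (38 mm outer dia) is centred at x = 64 mm and too tight to pass the axle
- handle_l (a joint): how far the pliers are squeezed: 0 relaxed (ring closed), 0.22 rad per handle at the stop (ring fully spread); both handles move together. Springs push them apart, about 7 N relaxed to 15 N at the stop; a grip of 40 N or more holds them fully squeezed
- rest: fixed white tool rest, base plate 190 x 110 x 6 mm with two cross bars, tops 36 mm above the bench; the pliers lie across it along its x axis. Origin at the centre of its underside
- rotator: fixed white and blue bench rotator, housing 170 x 150 mm, 60 mm high, with an aluminium drive wheel (84 mm dia, top at 84 mm) and a steel axle stub 30 mm dia standing up from it. Axle tip 129 mm above the bench, tapered over its top 7 mm to 22 mm dia. Origin under the axle at bench level, z up
- groove (a point): centre of the dark ring groove in the axle stub, on the axle's centre line, 104 mm above the bench; the groove is 10 mm high (99 to 109 mm) and 26.4 mm dia
- beaker: glass beaker, 64 mm dia, 85 mm high, bystander; origin at the centre of its underside
- jar: amber glass jar, 56 mm dia, 75 mm high, bystander; origin at the centre of its underside
- screwdriver: screwdriver lying on the bench, bystander
Things that resemble listed ones, but are neither listed nor needed, are in the scene too. Leave any green or red look-alike of the pliers alone. There is more than one size of the rotator; the job needs the smaller.

How it is judged:
By the outcome, as a careful person would: the job done as asked, in the order asked, and still so for the second after the job is handed in, while the arm keeps its last pose, push and grip.
It also fails if it takes over 35 s, if anything falls off the work surface, if the arm or the gripper's body presses on something with over 40 N, if the wrist force passes 120 N, or if a joint passes its speed limit or range.

## Robot

A 6-joint arm with a two-finger parallel gripper is mounted at the origin on the work surface. World frame = base frame: x ahead of the robot, y to its left, z up, the work surface at z = 0. Lengths are in m, angles in rad, forces in N, time in s.
With the tool pointing down it reaches from about 0.375 to 0.9 m from the base axis. Payload 3.1 kg.
Tool frame: the origin (TCP) lies midway between the tips of the shut fingers; the grasp point (between the pads) lies 19 mm behind it; z points along the fingers, y is the line along which they close (so a half turn about z gives the same grasp; the last joint's range is limited). The gripper opens to 85 mm and grips with 20 to 120 N. Pads are 22 mm wide; open, the fingers measure 114 mm over their backs; the gripper's body (76 mm by 85 mm) begins 54 mm behind the grasp point. The pads swing forward as they close: fully open they stand 13 mm farther back than shut.
Start: joints at [-1.284, 0.527, 1.433, -0, 1.181, -0.178], TCP at [0.28, -0.559, 0.231] pointing down, gripper open.
Joint ranges: [-3.08, 3.08], [-0.75, 2.2], [0.22, 2.44], [-1.43, 4.57], [0, 2.65], [-2.85, 2.85]. Speed limits (rad/s): [2.79, 2.79, 3.14, 3.14, 3.14, 3.14].

## Interface

Orientations are given as a unit quaternion [x, y, z, w].
In Python, from station import manip gives the robot as it stands.
- The arm moves only by the tool drive_tool, never from a script. Its argument "motion" is a list that holds one entry, the list of rows, each a list of 5 numbers: the finger opening in mm, from 0 to 85.4, then the shift along the tool's x, y, z in units of 30 mm (1.0 is 30 mm), then the turn about the tool's z in units of 8 degrees (1.0 is 8 degrees). In form: [[[fingers, x, y, z, yaw], ...]]. A call has 1 to 10 rows; each row is the pose to reach, as a shift and turn from the pose commanded when the call began, along the tool's axes at that moment; what a row does not reach only later rows make up. A row lasts 1/10 s, in which the tool goes at most 50 mm and 8.59 degrees, less where a joint would pass 70% of its speed; a pose out of reach is approached as far as the arm can. A call with a gripper value outside its range is refused whole. The fingers move at their own pace and stop on an object; "squeeze" is the grip in N (left out, the last holds). Time passes only in rows, so rows that repeat a pose let the fingers close. It gives the time, the measured TCP pose, the force, the opening and the grip force at its end, in the units of the state.
- manip.sense(): the state, without advancing time (a new reading comes with each control period).
- manip.snapshot(name): name is "scene" or "top" or "wrist"; returns the picture (420x560x3 uint8, red, green, blue); there is no depth.
- manip.camera_model(name): a dict with "fov_y" (degrees; the focal length in pixels is half the picture's height over the tangent of half this angle, whatever the lens; pixels are square), "cx", "cy" (the principal point, pixels), "origin" and "orientation" of the camera in the world. Camera axes: x right, y up, looking along -z (the intrinsics and any distortion apply to the point x, -y, -z); pixel columns grow to the right and rows downward; lengths in m; the calibration is good to about 2 mm. A picture is of the moment at which its call begins: read the wrist's pose just before it. camera_model takes no time and is no camera call; for the wrist camera it gives the pose at the moment of the call.
- manip.sign_off(): hands the job in; it is judged then, once.
The state is a dict: "t": time; "q": joint angles; "qd": joint speeds; "tau": joint torques, N m; "tcp_pos": TCP position; "tool_rot": TCP orientation; "force": force on the tool from outside, world axes, zero at the start; "ft_torque": the same for the moment, N m; "finger_gap": opening from 0.0 (shut) to 1.0 (fully open); "gripper_force": force on a finger pad.
Only numpy, scipy, OpenCV 4.12 (cv2) and the standard library are available. Lean on these libraries where they do the work, as an engineer would, in place of code of your own. Each camera call takes 0.05 s, during which the arm holds its last target. There are 200 camera calls.

## Working session

There is one attempt and no reset: what is moved stays moved. The work goes in short steps, Python scripts to look and compute and a tool call to move; the robot and the scene stay as the last step left them, time stands still between calls to the robot, and variables do not carry over. Pictures are saved under pics/ and viewed, at most 10 in all, crops included, and the job is handed in when it is done.

Besides the shell and the picture viewer there is one more tool, called after ">>>" as name([rows], argument=value, ...), one row to a line, values as JSON. drive_tool: Moves the arm, as the interface text tells. Its arguments: {"type":"object","properties":{"motion":{"type":"array","items":{"type":"array","items":{"type":"array","items":{"type":"number"}}}},"squeeze":{"type":"number"}},"required":["motion"]}

```bash
ls; mkdir -p pics; cat > h.py <<'E'
import numpy as np, cv2
from scipy.spatial.transform import Rotation as R
from station import manip
def cam(n): 
    m=manip.camera_model(n); return m
def snap(n,name):
    m=manip.camera_model(n); im=manip.snapshot(n); cv2.imwrite(f'pics/{name}.png',im[:,:,::-1]); np.save(f'pics/{name}.npy',m,allow_pickle=True); return im,m
def load(name):
    return cv2.imread(f'pics/{name}.png')[:,:,::-1], np.load(f'pics/{name}.npy',allow_pickle=True).item()
E
python3 - <<'E'
from h import *
for n in ('scene','top','wrist'):
    im,m=snap(n,n+'0'); print(m)
a=[cv2.imread(f'pics/{n}0.png') for n in('scene','top')]
print(manip.sense())
E
```

```text
pics
{'fov_y': 49.83101971700194, 'cx': 276.81604561569424, 'cy': 207.9759658736836, 'origin': array([ 1.42889598, -0.03745261,  1.12426747]), 'orientation': array([0.26207434, 0.23571055, 0.63899263, 0.68370022])}
{'fov_y': 49.63282525474727, 'cx': 276.77478378444636, 'cy': 208.41797380496368, 'origin': array([0.4681259 , 0.04669318, 1.47470418]), 'orientation': array([-0.01548588,  0.02483495,  0.70700113, -0.70660655])}
{'fov_y': 69.4594454552651, 'cx': 275.6451664778983, 'cy': 208.03093026453752, 'origin': array([ 0.34080169, -0.52829649,  0.37186239]), 'orientation': array([-0.11428273,  0.07207675, -0.52058028,  0.84305431])}
{'t': 0.15, 'q': array([-1.28449690e+00,  5.28268592e-01,  1.43363441e+00, -1.68954339e-05,
        1.18141101e+00, -1.78473824e-01]), 'qd': array([ 0.00039589, -0.00257574, -0.00450095,  0.00092638, -0.00122101,
        0.00032967]), 'tau': array([ 9.35081407e-04, -4.42745233e+01, -1.78275526e+01, -3.18573466e-04,
        5.64028436e-03, -1.89907593e-05]), 'tcp_pos': array([ 0.28001181, -0.55813157,  0.23054021]), 'tool_rot': array([ 9.73118425e-01,  2.30303689e-01, -5.41805656e-05, -8.59011164e-04]), 'force': array([ 0.18687477, -0.17378181, -0.00257231]), 'ft_torque': array([-0.04399942,  0.00512889, -0.01580864]), 'gripper_force': 0.0, 'finger_gap': 0.9945367784152898}
```

View pics/top0.png

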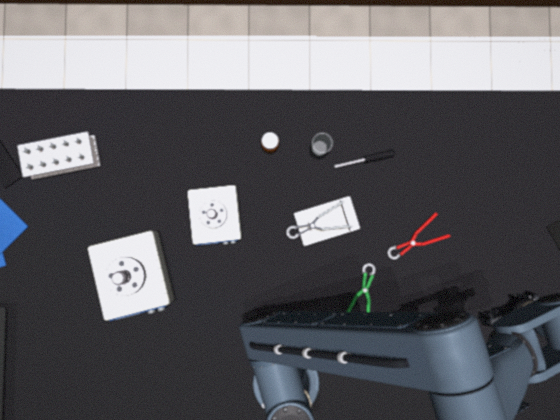

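View pics/scene0.png

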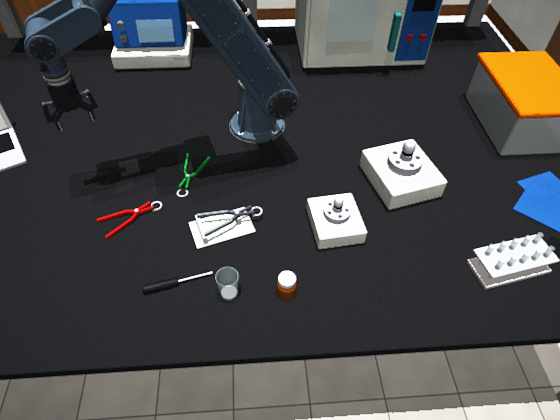

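The top view shows the grey pliers on the white rest (pivot about (312,224), ring (293,232), handles to the right). The red look-alike is at (413,243) and the green one at (365,290). The rotators are at (213,213), the small one, and (125,277), the large one. The steel pliers on the rest and the smaller rotator fit the description. I'll confirm that in one enlarged crop and take rough positions.

```bash
cat >> h.py <<'E'
def ray(m,u,v):
    f=210/np.tan(np.radians(m['fov_y']/2))
    d=np.array([(u-m['cx'])/f,-(v-m['cy'])/f,-1.]); d=R.from_quat(m['orientation']).apply(d); return np.array(m['origin']),d/np.linalg.norm(d)
def plane(m,u,v,z):
    o,d=ray(m,u,v); return o+d*(z-o[2])/d[2]
def tri(*obs):
    A=0;b=0
    for m,u,v in obs:
        o,d=ray(m,u,v); P=np.eye(3)-np.outer(d,d); A=A+P; b=b+P@o
    p=np.linalg.solve(A,b)
    res=[np.linalg.norm((np.eye(3)-np.outer(d,d))@(p-o)) for o,d in (ray(*q) for q in obs)]
    return p,max(res)
def proj(m,p):
    f=210/np.tan(np.radians(m['fov_y']/2)); c=R.from_quat(m['orientation']).inv().apply(np.asarray(p)-m['origin'])
    return m['cx']-f*c[0]/c[2], m['cy']+f*c[1]/c[2]
E
python3 - <<'E'
from h import *
t,mt=load('top0'); s,ms=load('scene0')
a=cv2.resize(t[170:270,170:370],(800,400),interpolation=cv2.INTER_CUBIC)[:, :]
a=cv2.resize(t[175:255,175:370],(780,320),interpolation=cv2.INTER_CUBIC)
b=cv2.resize(s[180:250,180:375],(780,280),interpolation=cv2.INTER_CUBIC)
cv2.imwrite('pics/crop1.png',np.vstack([a,b])[:,:,::-1])
print('pivot',tri((mt,312,225),(ms,237,213)), plane(mt,312,225,.043))
print('ring',plane(mt,293,232,.03))
print('axle tip',tri((mt,212,214),(ms,338,199)),plane(mt,212,214,.129))
m=cam('wrist'); s=manip.sense(); T=R.from_quat(s['tool_rot'])
print('cam in tool',T.inv().apply(m['origin']-s['tcp_pos']),(T.inv()*R.from_quat(m['orientation'])).as_matrix(), T.as_matrix())
E
```

```text
pivot (array([ 0.497465  , -0.08254328,  0.04413242]), np.float64(0.0007186946866758905)) [ 0.49744922 -0.08336667  0.043     ]
ring [ 0.47551474 -0.0239655   0.03      ]
axle tip (array([0.52893386, 0.22307919, 0.12330718]), np.float64(0.001683491619551218)) [0.52843637 0.22066201 0.129     ]
cam in tool [ 0.06774483  0.00039486 -0.14142276] [[-6.96289986e-04  9.63400780e-01  2.68064269e-01]
 [ 9.99999598e-01  5.19216503e-04  7.31451911e-04]
 [ 5.65497949e-04  2.68064671e-01 -9.63400754e-01]] [[ 8.93920416e-01  4.48225433e-01 -5.01115093e-04]
 [ 4.48225619e-01 -8.93918946e-01  1.64688321e-03]
 [ 2.90218666e-04 -1.69679515e-03 -9.99998518e-01]]
```

View pics/crop1.png

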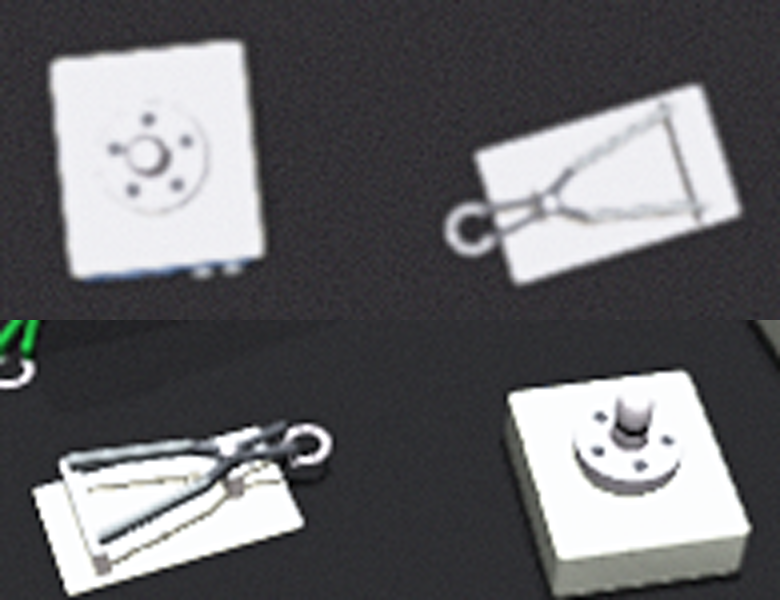

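The crop confirms both: the steel pliers lie on the white rest with the ring at its left end, and the smaller rotator's stub has the dark groove. I'll move the wrist camera over the grip point, keeping high.

>>> drive_tool([
  [[85,1.3,-0.85,0.1,-1.05],[85,2.7,-1.7,0.2,-2.1],[85,4.0,-2.6,0.3,-3.15],[85,5.3,-3.4,0.4,-4.2],[85,6.7,-4.3,0.5,-5.25],[85,8.0,-5.2,0.6,-6.3],[85,9.3,-6.0,0.7,-7.35],[85,10.7,-6.9,0.8,-8.4],[85,12.0,-7.7,0.9,-9.45],[85,13.3,-8.6,1.0,-10.5]],
])

```text
t: 1.15
tcp_pos: [0.5221, -0.1476, 0.2011]
tool_rot: [0.567, 0.824, -0.0, 0.0]
force: [0.4, -1.1, -0.8]
finger_gap: 0.994
gripper_force: 0.0
```

```bash
python3 - <<'E'
from h import *
im,m=snap('wrist','w1')
print(m)
for p in [(.4975,-.083,.043),(.522,-.148,.043),(.4755,-.024,.03)]: print(proj(m,p))
E
```

```text
{'fov_y': 69.4594454552651, 'cx': 275.6451664778983, 'cy': 208.03093026453752, 'origin': array([ 0.4980992 , -0.08467966,  0.34251768]), 'orientation': array([-0.13258979, -0.02411537,  0.18002203,  0.97438723])}
(np.float64(275.921445947061), np.float64(122.1294337246753))
(np.float64(275.57325644429505), np.float64(193.44221089224976))
(np.float64(276.498704263956), np.float64(52.37144612764146))
```

View pics/w1.png

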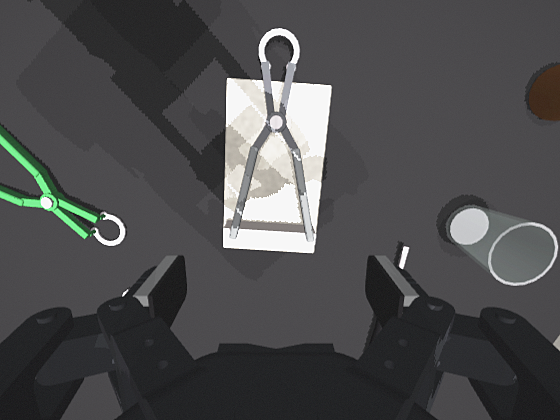

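The wrist view shows the pivot at (276,122), the ring at (279,48) and the handle ends near (233,236) and (309,240), so the pliers are turned about 2° from the tool. I'll take a second viewpoint for heights.

>>> drive_tool([
  [[85,1,0,0.3,0],[85,2,0,0.7,0],[85,2,0,1,0],[85,2,0,1,0]],
])

```text
t: 1.6
tcp_pos: [0.4991, -0.0924, 0.1702]
tool_rot: [0.569, 0.823, -0.0, -0.001]
force: [0.3, -0.1, 0.6]
finger_gap: 0.995
gripper_force: 0.0
```

```bash
python3 - <<'E'
from h import *
im2,m2=snap('wrist','w2'); im,m1=load('w1')
pred=[proj(m2,p) for p in [(.4975,-.083,.043),(.4755,-.024,.03)]]; print(pred)
def crop(im,c,s=4,w=95,h=72): 
    x,y=int(c[0])-w//2,max(0,int(c[1])-20); print(x,y); return cv2.resize(im[y:y+150,x-10:x+w+10],None,fx=3.5,fy=3.5,interpolation=cv2.INTER_CUBIC)
a=im[20:255,215:335]; b=im2[20:300,205:345]
a=cv2.resize(a,None,fx=2.1,fy=2.1,interpolation=cv2.INTER_CUBIC); b=cv2.resize(b,None,fx=2.1,fy=2.1,interpolation=cv2.INTER_CUBIC)
c=np.zeros((600,a.shape[1]+b.shape[1],3),np.uint8); c[:a.shape[0],:a.shape[1]]=a; c[:b.shape[0],a.shape[1]:]=b[:600]
cv2.imwrite('pics/crop2.png',c[:,:,::-1]); print(c.shape)
E
```

```text
[(np.float64(278.0759527899056), np.float64(190.74929235706932)), (np.float64(278.39799073201243), np.float64(118.56714383804058))]
(600, 546, 3)
```

View pics/crop2.png

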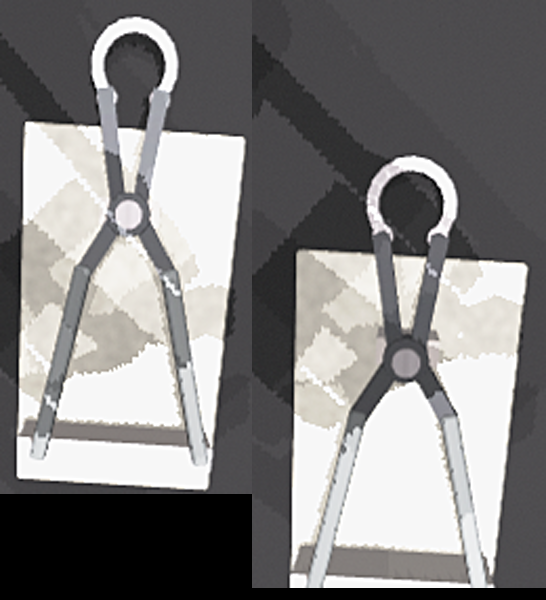

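In the crop, left view, the pivot is at (128,213) and the ring centre at (135,60); in the right view the pivot is at (406,362) and the ring centre at (412,200). Next I'll triangulate the pivot, ring and handle elbows.

```bash
python3 - <<'E'
from h import *
_,m1=load('w1');_,m2=load('w2');_,mt=load('top0')
A=lambda x,y:(m1,x/2.1+215,y/2.1+20); B=lambda x,y:(m2,(x-252)/2.1+205,y/2.1+20)
pv=tri(A(128,213),B(406,362)); rg=tri(A(135,60),B(412,200.5)); el=tri(A(83,270),B(358,413)); er=tri(A(169,270),B(450,413))
print('pivot',pv,'\nring',rg,'\nel',el,'er',er)
p=plane(*A(128,213),.049); p2=plane(*B(406,362),.049); print(p,p2)
he=[plane(*A(38,456),.05),plane(*A(200,461),.05)]; print(he)
mid=(he[0]+he[1])/2; me=(el[0]+er[0])/2
rr=(plane(*A(135,60),.0305)+plane(*B(412,200.5),.0305))/2; pp=(p+p2)/2; print('ringplane',rr)
for a,b in ((pp,rr),(mid,pp),(me,rr),(mid,rr)): d=b-a; print(np.degrees(np.arctan2(d[1],d[0])),np.linalg.norm(d[:2]))
s=manip.sense(); print(np.degrees(np.arctan2(*R.from_quat(s['tool_rot']).as_matrix()[[1,0],0])))
E
```

```text
pivot (array([ 0.49739514, -0.08243389,  0.05244318]), np.float64(7.724091269985744e-05)) 
ring (array([ 0.47693474, -0.0207325 ,  0.03314071]), np.float64(6.208612038759234e-05)) 
el (array([ 0.48674777, -0.11371928,  0.04171413]), np.float64(0.00011120856326048438)) er (array([ 0.52441794, -0.09922634,  0.04255367]), np.float64(0.00028456318178435416))
[ 0.49731438 -0.08243668  0.049     ] [ 0.49775391 -0.08310708  0.049     ]
[array([ 0.49705246, -0.2051813 ,  0.05      ]), array([ 0.57222719, -0.17920993,  0.05      ])]
ringplane [ 0.47684957 -0.02041792  0.0305    ]
108.35214470718282 0.06569526656436092
108.73183752382037 0.11554386384499865
108.46389535264201 0.09072510784293658
108.59420726300527 0.1812382107690275
110.62701480237833
```

>>> drive_tool([
  [[85,-1,0,0.5,0.13],[85,-2,0,1.0,0.26],[85,-2,0,2.0,0.26],[85,-2,0,3.0,0.26],[85,-2,0,3.8,0.26],[85,-2,0,4.4,0.26],[85,-2,0,4.8,0.26],[85,-2,0,5.1,0.26],[85,-2,0,5.1,0.26]],
])

```text
t: 2.55
tcp_pos: [0.5212, -0.1497, 0.0176]
tool_rot: [0.584, 0.812, -0.0, -0.0]
force: [-0.7, 0.5, 0.9]
finger_gap: 0.992
gripper_force: 0.0
```

```bash
python3 - <<'E'
from h import *
im,m=snap('wrist','w3'); s=manip.sense(); print(s['tcp_pos'],s['force'],np.degrees(np.arctan2(*R.from_quat(s['tool_rot']).as_matrix()[[1,0],0])))
E
```

```text
[ 0.52146654 -0.14966879  0.01832597] [0.23557079 0.44041879 0.49843207] 108.52175649775565
```

View pics/w3.png

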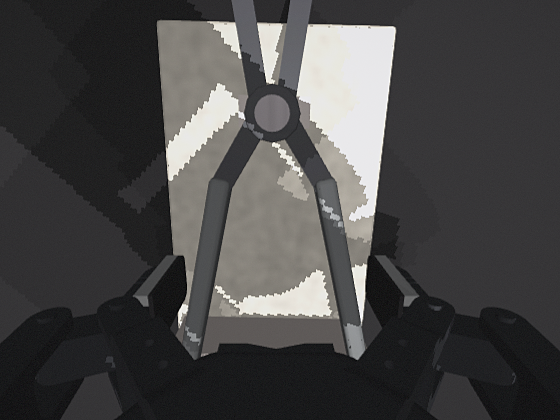

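The fingers straddle both handles, and the pivot at (271.5,113) is about 1.3 mm to the left. I'll centre, then close in steps while raising slightly to offset the pads' downward swing.

>>> drive_tool([
  [[76,0.05,-0.04,0.05,0],[70,0.05,-0.04,0.05,0],[66,0.05,-0.04,0.05,0],[60,0.05,-0.04,0.01,0],[55,0.05,-0.04,-0.02,0],[50,0.05,-0.04,-0.05,0],[45,0.05,-0.04,-0.08,0],[40,0.05,-0.04,-0.1,0],[34,0.05,-0.04,-0.12,0],[28,0.05,-0.04,-0.12,0]],
], squeeze=60)

```text
t: 3.6
tcp_pos: [0.523, -0.1502, 0.0247]
tool_rot: [0.583, 0.812, 0.0, 0.005]
force: [1.3, -3.1, 11.1]
finger_gap: 0.395
gripper_force: 59.0
```

>>> drive_tool([
  [[20,0,0,0,0],[20,0,0,0,0],[20,0,0,0,0],[20,0,0,0,0]],
])

```text
t: 4.0
tcp_pos: [0.5229, -0.1502, 0.0247]
tool_rot: [0.583, 0.812, 0.0, 0.005]
force: [1.0, -3.1, 9.6]
finger_gap: 0.393
gripper_force: 59.0
```

>>> drive_tool([
  [[20,0,0,-0.1,0],[20,0,0,-0.3,0],[20,0,0,-0.6,0],[20,0,0,-1.0,0],[20,0,0,-1.6,0],[20,0,0,-2.3,0],[20,0,0,-3.0,0],[20,0,0,-3.7,0],[20,0,0,-4.3,0],[20,0,0,-4.3,0]],
])

```text
t: 5.0
tcp_pos: [0.521, -0.1487, 0.1538]
tool_rot: [0.584, 0.812, 0.0, 0.003]
force: [0.4, 0.1, -1.7]
finger_gap: 0.392
gripper_force: 59.7
```

```bash
python3 - <<'E'
from h import *
im,m=snap('wrist','w4'); s=manip.sense(); print(s['tcp_pos'],s['force'],s['ft_torque'],s['finger_gap'],s['gripper_force'],R.from_quat(s['tool_rot']).as_matrix())
sc,_=snap('scene','s4'); tp,_=snap('top','t4')
_,ms=load('s4')
T=R.from_quat(s['tool_rot']); x=T.as_matrix()[:,0]
g=s['tcp_pos']-[0,0,-.019]
rm=g+.118*x-[0,0,.014]; print('pred ringmid',rm); u,v=map(int,proj(ms,rm)); mt=cam('top'); a,b=map(int,proj(mt,rm)); print(u,v,a,b)
c1=cv2.resize(im[0:270,160:390],None,fx=1.85,fy=1.85,interpolation=cv2.INTER_CUBIC)
c2=cv2.resize(sc[v-45:v+45,u-65:u+55],(360,270),interpolation=cv2.INTER_CUBIC)
c3=cv2.resize(tp[b-35:b+35,a-40:a+53],(360,271),interpolation=cv2.INTER_CUBIC)
out=np.zeros((545,425+362,3),np.uint8); out[:c1.shape[0],:c1.shape[1]]=c1; out[:270,427:]=c2; out[272:543,427:]=c3
cv2.imwrite('pics/crop4.png',out[:,:,::-1])
E
```

```text
[ 0.52013322 -0.1483392   0.15236415] [-1.14808184 -0.87909618 -2.42407727] [-0.07604846 -0.00626344  0.02139506] 0.39257114108040975 59.66025710105896 [[-0.31826176  0.94799888  0.00275225]
 [ 0.94800021  0.3182664  -0.00144613]
 [-0.00224687  0.00214889 -0.99999517]]
pred ringmid [ 0.48257833 -0.03647517  0.15709902]
250 183 299 229
```

View pics/crop4.png

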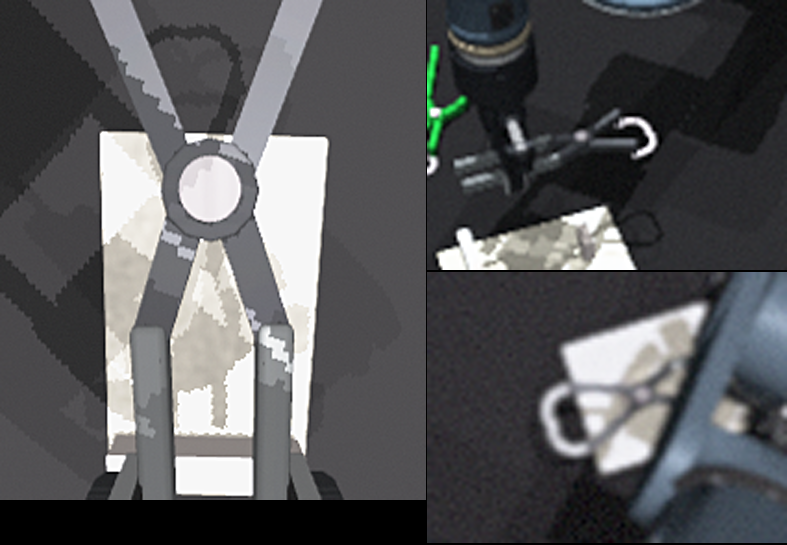

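The pliers are held fully squeezed (handles parallel) and clear of the rest, with the ring spread and about level. Next I'll view the axle with the wrist camera from two places beside it, high up.

>>> drive_tool([
  [[20,0.3,0.1,-0.6,0],[20,1.1,0.3,-1.2,0],[20,2.3,0.6,-1.6,0],[20,3.6,0.9,-1.6,0],[20,4.9,1.2,-1.6,0],[20,6.2,1.5,-1.6,0],[20,7.4,1.8,-1.6,0],[20,8.3,2.0,-1.6,0],[20,8.8,2.15,-1.6,0],[20,8.9,2.2,-1.6,0]],
])

```text
t: 6.15
tcp_pos: [0.4957, 0.1276, 0.1976]
tool_rot: [0.583, 0.813, -0.001, -0.001]
force: [0.6, 0.2, -1.0]
finger_gap: 0.394
gripper_force: 60.0
```

>>> drive_tool([
  [[20,0,0,0,0],[20,0,0,0,0]],
])

```text
t: 6.35
tcp_pos: [0.4971, 0.1252, 0.1983]
tool_rot: [0.584, 0.812, -0.001, -0.0]
force: [-0.4, 0.4, -1.9]
finger_gap: 0.388
gripper_force: 60.0
```

```bash
python3 - <<'E'
from h import *
s=manip.sense(); im,m=snap('wrist','wA'); print(s['tcp_pos'],s['force'],s['finger_gap']); print(proj(m,(.5285,.222,.129)))
E
```

```text
[0.49705061 0.12516812 0.19831331] [-0.41133267  0.36314323 -1.869689  ] 0.3879119418353097
(np.float64(367.9874628383396), np.float64(101.09428348379609))
```

>>> drive_tool([
  [[20,0,0.3,0,0],[20,0,1.0,0,0],[20,0,2.0,0,0],[20,0,3.0,0,0],[20,0,3.7,0,0],[20,0,4,0,0],[20,0,4,0,0],[20,0,4,0,0]],
])

```text
t: 7.2
tcp_pos: [0.6098, 0.1636, 0.1984]
tool_rot: [0.584, 0.812, -0.001, -0.001]
force: [0.3, -0.2, -1.8]
finger_gap: 0.391
gripper_force: 59.9
```

```bash
python3 - <<'E'
from h import *
s=manip.sense(); im,m=snap('wrist','wB'); print(s['tcp_pos'],s['force'],s['finger_gap']); uv=[]
ims=[]
for n in('wA','wB'):
    i,mm=load(n); u,v=proj(mm,(.5285,.222,.129)); print(u,v); x,y=int(u)-60,max(0,int(v)-60); print('crop origin',x,y)
    ims.append(cv2.resize(i[y:y+180,x:x+120],(400,600),interpolation=cv2.INTER_CUBIC))
cv2.imwrite('pics/crop5.png',np.hstack(ims)[:,:,::-1])
E
```

```text
[0.60982618 0.16363742 0.19839521] [ 0.30782222 -0.19358315 -1.77178729] 0.39103556041843307
367.9874628383396 101.09428348379609
crop origin 307 41
187.08405050860435 102.38335913746637
crop origin 127 42
```

View pics/crop5.png

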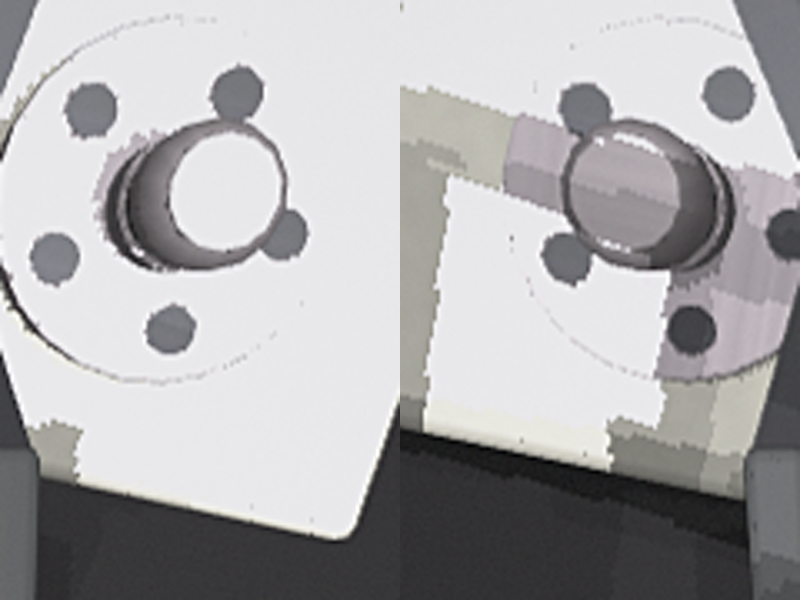

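Both crops show the axle's bright top face, centred at crop (228,190) and (626,191), with the groove shaded below it. I'll compute the axle, and the pliers in the tool frame.

```bash
python3 - <<'E'
from h import *
_,a=load('wA'); _,b=load('wB'); _,mt=load('t4'); _,ms=load('s4')
ax=tri((a,375.4,98),(b,194.8,99.3)); print('axle tip',ax, plane(a,375.4,98,.129),plane(b,194.8,99.3,.129))
print('pivot s4/t4',tri((mt,314,225.3),(ms,236,183)))
s=manip.sense(); T=R.from_quat(s['tool_rot']).as_matrix(); print(T)
for n in('w4','wA','wB'):
    im,m=load(n); g=cv2.cvtColor(im[60:140,220:330],cv2.COLOR_RGB2GRAY); g=cv2.resize(g,None,fx=4,fy=4,interpolation=cv2.INTER_CUBIC)
    c=cv2.HoughCircles(cv2.GaussianBlur(g,(5,5),0),cv2.HOUGH_GRADIENT,1,50,param1=80,param2=20,minRadius=50,maxRadius=120)
    print(n,None if c is None else (c[0]/4+[220,60,0])[:3].tolist())
# handle edges at squeezed: dark sleeve columns midline at two rows
im,m=load('w4'); hsv=cv2.cvtColor(im,cv2.COLOR_RGB2GRAY).astype(int)
for r in (195,210,225,240): print(r,' '.join(str(x) for x in hsv[r,225:325:2]))
E
```

```text
axle tip (array([0.53260022, 0.22546716, 0.12806347]), np.float64(4.84319025616891e-07)) [0.53234974 0.22530661 0.129     ] [0.53284949 0.22547582 0.129     ]
pivot s4/t4 (array([ 0.49387611, -0.07743415,  0.17461174]), np.float64(0.0002913790504150181))
[[-3.17787998e-01  9.48159030e-01 -2.28966050e-03]
 [ 9.48161691e-01  3.17788165e-01 -3.00374050e-04]
 [ 4.42824640e-04 -2.26642364e-03 -9.99997334e-01]]
w4 [[271.625, 101.875, 18.450000762939453], [282.125, 108.875, 15.125]]
wA [[273.125, 101.375, 26.825000762939453], [320.625, 97.625, 22.875]]
wB [[275.125, 101.875, 18.475000381469727]]
195 244 238 238 113 125 137 136 137 136 136 137 122 102 56 197 195 195 198 199 192 190 192 191 187 185 186 183 187 193 195 193 255 251 250 248 250 169 82 132 145 152 149 142 136 213 236 102 255 247 247
210 221 219 219 197 115 135 138 137 136 136 137 111 103 66 178 192 186 188 192 186 254 255 176 250 255 185 187 185 179 251 247 247 247 247 247 252 127 82 106 116 118 116 115 116 134 140 86 252 247 247
225 251 220 218 229 117 141 133 114 115 116 117 115 107 77 88 223 249 247 247 247 247 247 247 247 250 221 181 182 177 255 247 247 247 247 247 253 113 85 110 117 118 118 116 116 116 106 125 251 247 248
240 132 132 134 134 102 108 116 116 116 116 117 117 109 93 61 135 133 133 132 133 132 133 133 132 134 132 133 133 133 133 132 132 133 134 134 138 68 92 109 119 119 116 116 115 114 106 109 134 110 255
```

>>> drive_tool([
  [[20,-0.2,-0.3,0,0],[20,-0.6,-0.8,0,0],[20,-1.0,-1.4,0,0],[20,-1.34,-1.76,0,0],[20,-1.34,-1.76,0.4,0],[20,-1.34,-1.76,0.9,0],[20,-1.34,-1.76,1.3,0],[20,-1.34,-1.76,1.5,0],[20,-1.34,-1.76,1.5,0],[20,-1.34,-1.76,1.5,0]],
])

```text
t: 8.25
tcp_pos: [0.574, 0.1095, 0.1538]
tool_rot: [0.584, 0.812, 0.0, 0.0]
force: [0.6, 0.5, -2.5]
finger_gap: 0.39
gripper_force: 60.0
```

```bash
python3 - <<'E'
from h import *
s=manip.sense(); im,m=snap('wrist','w6'); sc,ms=snap('scene','s6'); tp,mt=snap('top','t6'); T=R.from_quat(s['tool_rot']).as_matrix(); print(s['tcp_pos'],s['force'],T.round(4).tolist())
ax=np.array([.5326,.2255,0]); rm=s['tcp_pos']+T@[.1234,-.0008,-.0050]; print('ringmid',rm)
u,v=map(int,proj(ms,ax+[0,0,.129])); a,b=map(int,proj(mt,ax+[0,0,.129])); print(u,v,a,b, 'axletip in s,t,w', proj(ms,ax+[0,0,.129]),proj(mt,ax+[0,0,.129]),proj(m,ax+[0,0,.129]))
c1=cv2.resize(im[0:200,180:370],(400,420),interpolation=cv2.INTER_CUBIC)
c2=cv2.resize(sc[v-25:v+35,u-50:u+30],(400,300),interpolation=cv2.INTER_CUBIC)
c3=cv2.resize(tp[b-30:b+30,a-35:a+45],(400,300),interpolation=cv2.INTER_CUBIC)
out=np.zeros((600,800,3),np.uint8); out[:420,:400]=c1; out[:300,400:]=c2; out[300:,400:]=c3
cv2.imwrite('pics/crop6.png',out[:,:,::-1])
E
```

```text
[0.57399072 0.10946788 0.15384721] [ 0.6257981   0.53887039 -2.47132425] [[-0.3185, 0.9479, 0.0002], [0.9479, 0.3185, 0.0001], [-0.0, 0.0002, -1.0]]
ringmid [0.5339342  0.22618845 0.1588454 ]
338 198 210 212 axletip in s,t,w (np.float64(338.6484407281768), np.float64(198.60143352731797)) (np.float64(210.37327104093362), np.float64(212.59570351137398)) (np.float64(270.74738916570203), np.float64(3.2828283981345407))
```

View pics/crop6.png

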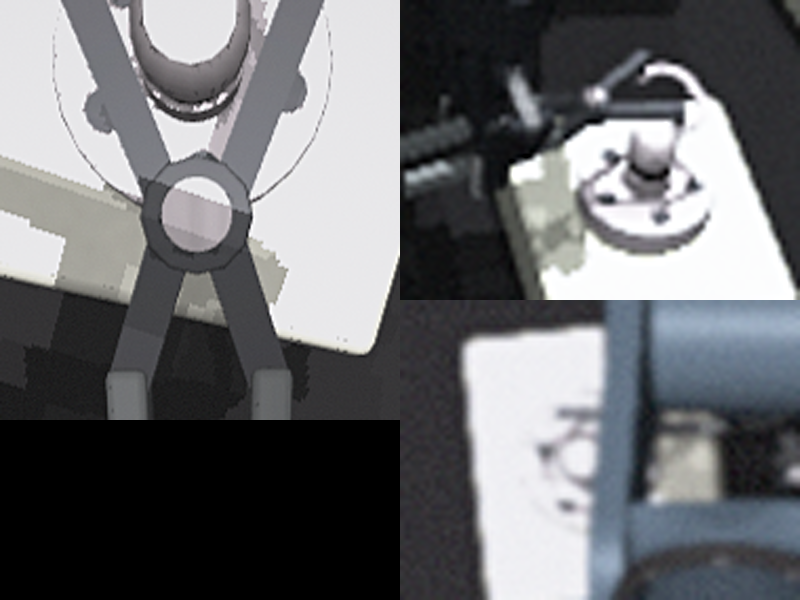

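In the wrist view the axle (crop x≈190) stands between the jaws, whose midline is at crop x≈193 at the top and 197 at the pivot. That puts the ring about 1.2 mm off laterally and right lengthwise. I'll correct it and lower gently to just past the tip.

>>> drive_tool([
  [[20,-0.01,-0.04,0,0],[20,-0.01,-0.04,0.15,0],[20,-0.01,-0.04,0.35,0],[20,-0.01,-0.04,0.55,0],[20,-0.01,-0.04,0.75,0],[20,-0.01,-0.04,0.95,0],[20,-0.01,-0.04,1.1,0],[20,-0.01,-0.04,1.2,0],[20,-0.01,-0.04,1.2,0],[20,-0.01,-0.04,1.2,0]],
])

```text
t: 9.4
tcp_pos: [0.5728, 0.1086, 0.118]
tool_rot: [0.584, 0.812, 0.0, 0.0]
force: [1.1, 0.2, -1.4]
finger_gap: 0.393
gripper_force: 60.0
```

```bash
python3 - <<'E'
from h import *
s=manip.sense(); im,m=snap('wrist','w7'); T=R.from_quat(s['tool_rot']).as_matrix(); print(s['tcp_pos'],s['force'],s['ft_torque'],s['finger_gap'],T.round(4).tolist())
ax=np.array([.5326,.2255,0]); rm=s['tcp_pos']+T@[.1234,-.0012,-.0053]; print('ringmid',rm,'axle in tool minus ring',T.T@(ax-rm))
_,m6=load('w6'); _,ms=load('s6'); _,m3=load('w3'); _,s0=load('scene0')
print('pivot now',tri((m6,273.6,101),(ms,327.4,192)),'before',tri((m3,271.5,113),(s0,237,213)))
E
```

```text
[0.57278758 0.10859225 0.11795434] [ 1.1193515   0.16366898 -1.38617167] [-0.08282696 -0.05599285  0.01791527] 0.39331994100348555 [[-0.3181, 0.9481, 0.0002], [0.9481, 0.3181, 0.0], [-0.0, 0.0002, -1.0]]
ringmid [0.5323931  0.22519986 0.12324984] axle in tool minus ring [0.000223   0.00026821 0.12324989]
pivot now (array([0.54965287, 0.18243264, 0.17873521]), np.float64(0.0017313459452893071)) before (array([ 0.4971941 , -0.08226257,  0.04365492]), np.float64(0.00041912611038373527))
```

No contact force while passing the tip. I'll lower on to the groove.

>>> drive_tool([
  [[20,0,0,0.1,0],[20,0,0,0.2,0],[20,0,0,0.3,0],[20,0,0,0.4,0],[20,0,0,0.5,0],[20,0,0,0.58,0],[20,0,0,0.64,0],[20,0,0,0.66,0],[20,0,0,0.66,0],[20,0,0,0.66,0]],
])

```text
t: 10.45
tcp_pos: [0.5728, 0.1086, 0.0982]
tool_rot: [0.584, 0.812, 0.0, 0.0]
force: [0.6, -0.1, -1.9]
finger_gap: 0.388
gripper_force: 60.0
```

```bash
python3 - <<'E'
from h import *
s=manip.sense(); im,m=snap('wrist','w8'); sc,ms=snap('scene','s8'); tp,mt=snap('top','t8'); T=R.from_quat(s['tool_rot']).as_matrix(); print(s['tcp_pos'],s['force'],s['ft_torque'],s['finger_gap'])
ax=np.array([.5326,.2255,0]); rm=s['tcp_pos']+T@[.1234,-.0012,-.0053]; print('ringmid',rm,'axle-ring',T.T@(ax-rm))
u,v=map(int,proj(ms,ax+[0,0,.104])); a,b=map(int,proj(mt,ax+[0,0,.129])); x0,y0=u-25,v-22; print('scene origin',x0,y0,'scale 10; axle z .129 .109 .104 .099 .084:',[tuple(np.round((np.array(proj(ms,ax+[0,0,z]))-[x0,y0])*10)) for z in(.129,.109,.104,.099,.084)])
for z in (.102,.106):
  rp=s['tcp_pos']+T@[.1454,-.0012,0]; rp[2]=z; print('far end',z,np.round((np.array(proj(ms,rp))-[x0,y0])*10))
c1=cv2.resize(im[0:200,180:370],(300,315),interpolation=cv2.INTER_CUBIC)
c2=cv2.resize(sc[y0:y0+45,x0:x0+50],(500,450),interpolation=cv2.INTER_CUBIC)
c3=cv2.resize(tp[b-22:b+22,a-25:a+25],(300,264),interpolation=cv2.INTER_CUBIC)
out=np.zeros((600,800,3),np.uint8); out[:450,:500]=c2; out[:315,500:]=c1; out[330:594,500:]=c3
cv2.imwrite('pics/crop8.png',out[:,:,::-1])
E
```

```text
[0.57276474 0.10858652 0.09821172] [ 0.63518707 -0.05693024 -1.94096556] [-0.09436658 -0.04359175  0.01818694] 0.387707275781301
ringmid [0.53236438 0.22519239 0.10350066] axle-ring [0.0002257  0.00029752 0.10350071]
scene origin 312 182 scale 10; axle z .129 .109 .104 .099 .084: [(np.float64(266.0), np.float64(166.0)), (np.float64(259.0), np.float64(211.0)), (np.float64(257.0), np.float64(222.0)), (np.float64(255.0), np.float64(233.0)), (np.float64(250.0), np.float64(265.0))]
far end 0.102 [319. 205.]
far end 0.106 [321. 197.]
```

View pics/crop8.png

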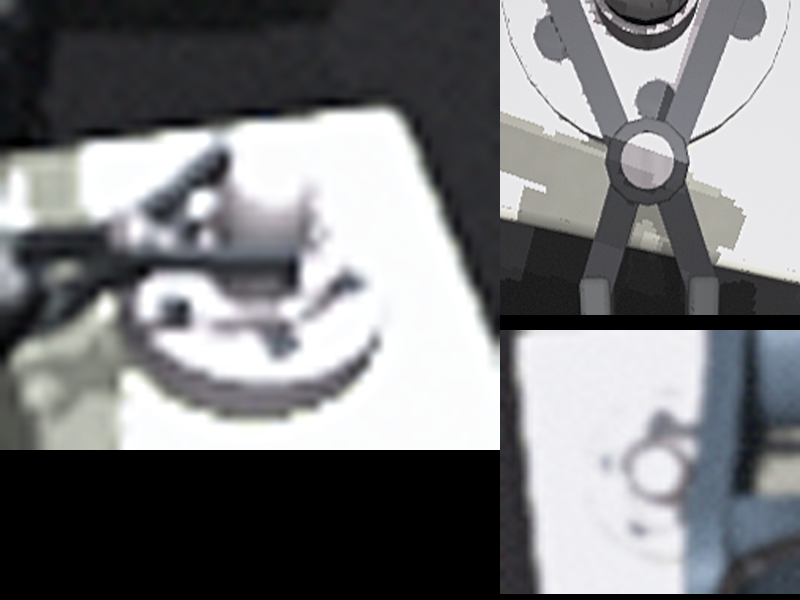

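```bash
python3 - <<'E'
from h import *
x=np.array([-.3181,.9481,0]);y=np.array([.9481,.3181,0])
_,s0=load('scene0')
print('scene0 pivot pred', proj(s0,(.4976,-.0827,.0495)))
im0=cv2.cvtColor(load('scene0')[0],cv2.COLOR_RGB2GRAY)
for n,t in (('s4',(.5201,-.1483,.1524)),('s6',(.574,.1095,.1538)),('s8',(.5728,.1086,.0982))):
    im,m=load(n); t=np.array(t)
    for h in (.0253,.029): 
        p=t+.0754*x-.0003*y+[0,0,h]; q=proj(m,p); print(n,h,np.round(q,2))
    u,v=map(int,np.round(q)); g=cv2.cvtColor(im,cv2.COLOR_RGB2GRAY)[v-6:v+9,u-8:u+9]; print(u-8,v-6); print(g)
u,v=237,213; print(u-8,v-6); print(im0[v-6:v+9,u-8:u+9])
E
```

```text
scene0 pivot pred (np.float64(236.6289809144681), np.float64(211.90744214397716))
s4 0.0253 [236.23 182.74]
s4 0.029 [236.16 181.85]
228 176
[[ 41  44  46  42  45  49  47  49  42  28  28  29  26  28  23  36  57]
 [ 42  37  41  38  42  47  46  51  34  25  27  29  26  23  27  75 102]
 [ 40  39  41  41  40  41  43  40  28  24  21  25  28  32  75 113 104]
 [ 42  38  41  42  42  40  34  19  19  19  19  28  41  81  96  88  66]
 [ 43  41  38  38  43  42  26  14  15  14  31  46  55  88  73  37  28]
 [ 35  42  38  40  39  31  33  66  93  86  61  53  47  52  39  30  22]
 [ 44  42  50  52  45  45 104 152 169 152  99  62  42  31  23  17  20]
 [ 58  65  66  67  63  65 126 181 194 170 105  69  41  18  16  12  11]
 [ 59  60  58  58  56  56  91 137 150 127  75  63  61  77  80  80  82]
 [ 44  42  39  41  42  52  58  72  72  67  47  73  91 105 107 106 109]
 [ 37  35  29  43  58  65  58  55  53  45  36  63  73  71  72  73  71]
 [ 24  31  46  58  70  64  58  42  36  37  39  39  39  36  39  40  41]
 [ 45  58  66  70  61  50  38  35  40  38  36  29  25  28  32  29  25]
 [122  76  60  53  46  36  34  29  3
[... 2730 characters left out ...]
 90  91 101  99 243 255 255 230 142  93  70  83 141 209 202]
 [ 20  28  29  32  51 101 183 236 239 169 110 104 111 114 101  97  91]
 [244 212 193 153 133  97  79 117  95 100  81  77  82  71  49  45  35]
 [255 255 255 255 234 141  94 107  80  63  38  60 114 131 178 236 176]
 [255 255 255 255 220 143 116  84  41  19  53 222 254 211 206 242 188]
 [244 255 255 217 138 113  83  36  43 219 247 255 251 199 151 138 226]
 [212 235 202 134 111  82  35  41 191 255 252 230 164 215 240 239 255]
 [182 185 188 139  74  34  47  78 197 203 162 140 225 255 253 249 249]
 [190 219 201 113  23 145 130  92 118 133 129 134 238 252 220 176 170]
 [200 168 109  35 151 254 199  97 116 136 144 135 160 173 223 227 235]]
```

```bash
python3 -c "
from station import manip
print(manip.sign_off())"
```

```text
the job is handed in; nothing more can be done
None
```

I handed the job in with the pliers still held fully squeezed and the spread ring around the axle: by my measurements within about 1 mm of centre, at 103.5 mm against the groove's 104 mm, with no contact force. The last pictures did not show the ring against the groove, so that height is calculated (I'd allow 2–3 mm either way), and the result of the hand-in was not reported.

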